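Turn the spice carousel to the green-capped bottle

ROBOT

A 6-joint arm with a two-finger parallel gripper is mounted at the origin on a cart in front of the work surface, level with it; the furniture and walls round the work are solid. World frame = base frame: x ahead of the robot, y to its left, z up, the work surface at z = 0. Lengths are in m, angles in rad, forces in N, time in s.
With the tool pointing down it reaches from about 0.25 to 0.775 m from the base axis. Payload 4 kg.
Tool frame: the origin (TCP) lies on the centre line of the jaws, within the pads' length; the fingertips stand 14 mm ahead of it and the grasp point (between the pads) lies 5 mm behind it (robot.tcp_to_tips is the distance from the TCP to the fingertips, in m); z points along the fingers, y is the line along which they close (so a half turn about z gives the same grasp; the last joint's range is limited). The gripper opens to 94 mm and grips with 3 to 60 N. Pads are 16 mm wide; open, the fingers measure 119 mm over their backs; the gripper's body (75 mm by 177 mm) begins 78 mm behind the grasp point.
Start: joints at [-1.249, 0.087, 1.371, -0, 1.684, -0.103], TCP at [0.227, -0.501, 0.22] pointing down, gripper open.
Joint ranges: [-3.1, 3.1], [-0.76, 2.03], [0.27, 2.55], [-1.08, 4.22], [0.17, 2.65], [-2.57, 2.57]. Speed limits (rad/s): [2.79, 2.79, 3.14, 3.14, 3.14, 3.14].

INTERFACE

Orientations are given as [roll, pitch, yaw] about the fixed x, y, z axes, in that order (R = Rz(yaw) Ry(pitch) Rx(roll)).
In Python, from bench import robot gives the robot as it stands.
- The arm moves only by the tool carry_out, never from a script. Its argument "increments" is a list of rows, each a list of 3 entries, a list of its own where there are three numbers: the closure in counts, from 0 (fully open) to 255 (shut), then the shift along the tool's x, y, z in mm, then the turn about the tool's z in degrees. In form: [[fingers, [dx, dy, dz], twist], ...]. A call has 1 to 8 rows; each row shifts and turns the commanded pose from where the row before left it, along the tool's axes as they then stand; what a row does not reach is not made up. A row lasts 1/10 s, in which the tool goes at most 50 mm and 8.59 degrees, less where a joint would pass 70% of its speed; a pose out of reach is approached as far as the arm can. A call with a gripper value outside its range is refused whole. The fingers move at their own pace and stop on an object; the grip force is fixed at half the most. Time passes only in rows, so rows that do not move let the fingers close. It gives the time, the measured TCP pose, the force, the opening and the grip force at its end, in the units of the state.
- robot.get_obs(): the state, without advancing time (a new reading comes with each control period).
- robot.snapshot(name): name is "side" or "top" or "wrist"; returns the picture (420x560x3 uint8, blue, green, red); there is no depth.
- robot.get_calibration(name): a dict with "vfov" (degrees; the focal length in pixels is half the picture's height over the tangent of half this angle, whatever the lens; pixels are square), "cx", "cy" (the principal point, pixels), "T" (4x4, takes a point from camera to world coordinates). Camera axes: x right, y down, z forward; pixel columns grow to the right and rows downward; lengths in m; the calibration is good to about 2 mm. A picture is of the moment at which its call begins: read the wrist's pose just before it. get_calibration takes no time and is no camera call; for the wrist camera it gives the pose at the moment of the call.
- robot.close_job(): hands the job in; it is judged then, once.
The state is a dict: "time": time; "joint_positions": joint angles; "qvel": joint speeds; "joint_torque": joint torques, N m; "tool_pos": TCP position; "ee_rot": TCP orientation; "wrist_force": force on the tool from outside, world axes, zero at the start; "wrist_torque": the same for the moment, N m; "width": finger opening in m; "finger_force": force on a finger pad.
Only numpy, scipy, OpenCV 4.12 (cv2) and the standard library are available. Lean on these libraries where they do the work, as an engineer would, in place of code of your own. Each camera call takes 0.05 s, during which the arm holds its last target. There are 200 camera calls.

TASK

Turn the spice carousel by pushing it round gently with a fingertip against one of the posts on its rim, until the bottle with the green cap stands right at the brass pointer, in line with it and the middle of the carousel, and leave it at rest there. Only push: do not grip the posts, do not touch or lift any of the bottles, keep them all upright in their places on the turntable, and do not disturb the things standing around it.

Things in the scene. Friction and masses are not known exactly. Their poses are not given: they have to be found in the camera images.
- plinth: fixed dark wooden plinth of the spice carousel, a disc of 158 mm radius, 12 mm high, standing on the worktop. Origin on the turntable's axis at the underside, z up. Its own -x direction is the one in which the brass pointer lies, roughly towards the robot
- pointer (a point): middle of the brass pointer, a diamond 34 mm long and wide fixed on the plinth's edge, 165 mm from the turntable's axis, 16 mm above the worktop (its top)
- turntable: light wooden turntable on the plinth, radius 145 mm, 14 mm thick, origin on its vertical axis at its underside, top 30 mm above the worktop. Turns either way, over 300 degrees; 1 to 2 N at the rim moves it, let go it stops within a few degrees. Six loose bottles ride on it 82 mm from the axis, at 0, 60, .. 300 degrees from its x axis; they rock or topple if it is jerked: push below 0.1 m/s
- post_1 (a point): middle of the brass ball on one of six like finger posts that stand upright round the turntable's rim, 135 mm from the axis, midway between the bottles: this one at 30 degrees from the turntable's x axis, the others every 60 degrees on. Posts are 12 mm thick, the ball 16 mm; ball middle 110 mm, ball top 118 mm above the worktop
- rail (a point): a point (beside the bottle at 0 degrees) on the middle of the brass rail that joins the posts all round the turntable, 135 mm from the axis, 6 mm thick, its top 68 mm above the worktop; above the rail the posts stand free by 50 mm
- red_cap_bottle: clear spice bottle with a red cap, 44 mm diameter, 108 mm tall; loose on the turntable; origin at the centre of its underside, z up
- green_cap_bottle: the bottle to bring to the pointer: clear spice bottle with the only green cap, 44 mm diameter, 108 mm tall; loose on the turntable; origin at the centre of its underside, z up
- red_cap_bottle_2: second clear spice bottle with a red cap, 44 mm diameter, 108 mm tall; loose on the turntable; origin at the centre of its underside, z up
- black_cap_bottle: clear spice bottle with a black cap, 44 mm diameter, 108 mm tall; loose on the turntable; origin at the centre of its underside, z up
- white_tube: slim glass spice tube with chrome cap and white contents, 38 mm diameter, 108 mm tall; loose on the turntable; origin at the centre of its underside, z up
- pink_tube: slim glass spice tube with chrome cap and pink contents, 38 mm diameter, 108 mm tall; loose on the turntable; origin at the centre of its underside, z up
- pepper_mill: wooden pepper mill, 58 mm diameter, 170 mm tall, loose on the worktop, bystander; origin at the centre of its underside
- timer: round dark blue and white kitchen timer, 66 mm diameter, 46 mm high, loose, bystander; origin at the centre of its underside
- seed_jar: glass jar with a black lid, 75 mm diameter, 130 mm tall, loose, bystander; origin at the centre of its underside
- herb_jar: glass jar with a steel lid and green contents, 68 mm diameter, 100 mm tall, loose, bystander; origin at the centre of its underside
Things that resemble listed ones, but are neither listed nor needed, are in the scene too. Leave any blue or purple look-alike of the pink_tube alone.

How it is judged:
At the end, for the whole second after the job is handed in: The green-capped bottle stands on the pointer's side of the turntable within 12 mm sideways of the line from the axis to the pointer; the turntable is at rest; all six bottles stand upright on the turntable, 70 to 94 mm from its axis (y of green_cap_bottle in the frame of plinth between -0.012 and 0.012 m and x of green_cap_bottle in the frame of plinth below -0.06 m and angular speed of turntable below 0.05 rad/s and horizontal distance between red_cap_bottle and turntable between 0.07 and 0.094 m and angle between each of red_cap_bottle, green_cap_bottle, red_cap_bottle_2, black_cap_bottle, white_tube, pink_tube's own z axis and vertical below 0.1 rad and height (world z) of each of red_cap_bottle, green_cap_bottle, red_cap_bottle_2, black_cap_bottle, white_tube, pink_tube below 0.036 m and linear speed of each of red_cap_bottle, green_cap_bottle, red_cap_bottle_2, black_cap_bottle, white_tube, pink_tube below 0.02 m/s and horizontal distance between green_cap_bottle and turntable between 0.07 and 0.094 m and horizontal distance between red_cap_bottle_2 and turntable between 0.07 and 0.094 m and horizontal distance between black_cap_bottle and turntable between 0.07 and 0.094 m and horizontal distance between white_tube and turntable between 0.07 and 0.094 m and horizontal distance between pink_tube and turntable between 0.07 and 0.094 m); the robot touches nothing.
It fails at once if a bottle on the carousel is touched by the robot (contact force between any of the fingers, the arm and red_cap_bottle above 0.5 N or contact force between any of the fingers, the arm and green_cap_bottle above 0.5 N or contact force between any of the fingers, the arm and red_cap_bottle_2 above 0.5 N or contact force between any of the fingers, the arm and black_cap_bottle above 0.5 N or contact force between any of the fingers, the arm and white_tube above 0.5 N or contact force between any of the fingers, the arm and pink_tube above 0.5 N).
It fails at once if a bottle on the carousel is lifted or tips (height (world z) of any of red_cap_bottle, green_cap_bottle, red_cap_bottle_2, black_cap_bottle, white_tube, pink_tube above 0.045 m or angle between any of red_cap_bottle, green_cap_bottle, red_cap_bottle_2, black_cap_bottle, white_tube, pink_tube's own z axis and vertical above 0.3 rad).
It fails at once if the turntable is gripped or shoved with more than 30 N (contact force between any of the fingers, the arm and turntable above 30 N).
It fails at once if a thing standing beside the carousel is moved by more than 15 mm (distance of any of pepper_mill, timer, seed_jar, herb_jar from where it was at the start of the episode above 0.015 m).
It also fails if it takes over 48 s, if anything falls off the work surface, if the arm or the gripper's body presses on something with over 40 N, if the wrist force passes 120 N, or if a joint passes its speed limit or range.

## Working session

There is one attempt and no reset: what is moved stays moved. The work goes in short steps, Python scripts to look and compute and a tool call to move; the robot and the scene stay as the last step left them, time stands still between calls to the robot, and variables do not carry over. Pictures are saved under pics/ and viewed, at most 10 in all, crops included, and the job is handed in when it is done.

Besides the shell and the picture viewer there is one more tool, called in YAML: its name, and indented under it one key for each argument. carry_out: Moves the arm, as the interface text tells. Its arguments: {"type":"object","properties":{"increments":{"type":"array","items":{"type":"array"}}},"required":["increments"]}

```bash
mkdir -p pics; cat > h.py <<'E'
import numpy as np,cv2
from bench import robot
def ray(c,u,v,z,h=420):
    f=h/2/np.tan(np.radians(c["vfov"])/2);T=np.array(c["T"])
    d=T[:3,:3]@np.array([(u-c["cx"])/f,(v-c["cy"])/f,1]);o=T[:3,3]
    return o+d*(z-o[2])/d[2]
def proj(c,p):
    f=210/np.tan(np.radians(c["vfov"])/2);T=np.array(c["T"])
    q=T[:3,:3].T@(np.array(p)-T[:3,3]);return q[:2]/q[2]*f+[c["cx"],c["cy"]]
E
python3 - <<'E'
from h import *
for n in("top","side"):
    im=robot.snapshot(n);cv2.imwrite(f"pics/{n}0.png",im);c=robot.get_calibration(n);print(n,c)
print(robot.get_obs())
E
```

```text
top {'vfov': 52.64952561667001, 'cx': 280.765723187032, 'cy': 207.9053087934012, 'T': array([[ 0.00834444, -0.98552072,  0.16934961,  0.31702573],
       [-0.99995117, -0.0073272 ,  0.00663081,  0.07830203],
       [-0.00529394, -0.16939667, -0.98553373,  1.22714382],
       [ 0.        ,  0.        ,  0.        ,  1.        ]])}
side {'vfov': 45.85470137928001, 'cx': 282.8857921733984, 'cy': 215.9738809297234, 'T': array([[ 0.99793967, -0.04766387,  0.04294856,  0.44406271],
       [-0.06338714, -0.62889794,  0.77489964, -1.17820044],
       [-0.00992446, -0.77602548, -0.63062347,  1.085458  ],
       [ 0.        ,  0.        ,  0.        ,  1.        ]])}
{'time': 0.1, 'joint_positions': array([-1.24907191e+00,  8.78650747e-02,  1.37202788e+00,  2.97576039e-05,
        1.68361070e+00, -1.03115875e-01]), 'qvel': array([ 7.07927738e-04, -1.00332003e-03, -1.65664505e-03, -5.37513817e-05,
        2.02930303e-04, -8.07141108e-04]), 'joint_torque': array([ 1.69767318e-03, -3.41253948e+01, -3.03299832e+01,  7.20144762e-02,
        3.04495264e-02, -8.41799420e-05]), 'tool_pos': array([ 0.22655203, -0.50068488,  0.21846813]), 'ee_rot': array([-3.13969484e+00, -2.26123490e-04,  4.24843400e-01]), 'wrist_force': array([0.67039381, 0.19721975, 0.25115189]), 'wrist_torque': array([ 0.01308099, -0.02960516,  0.01692359]), 'finger_force': 0.0, 'width': 0.09398064883425182}
```

View pics/top0.png

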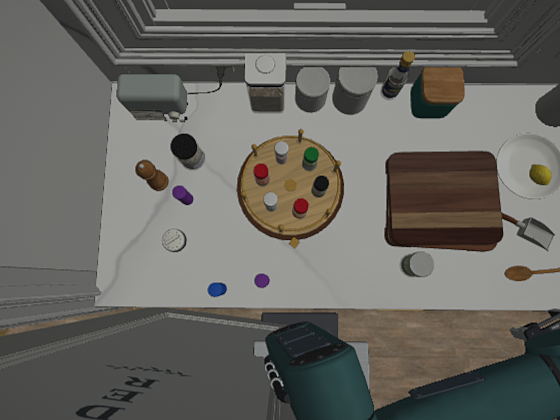

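View pics/side0.png

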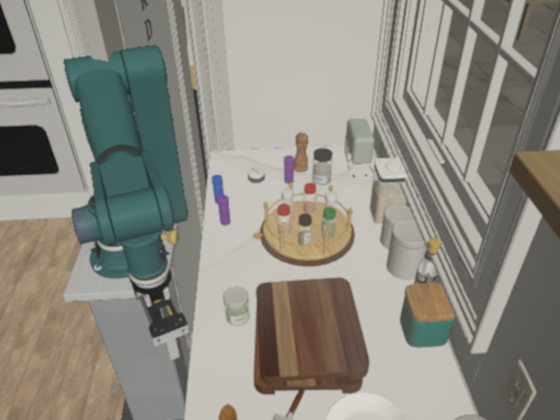

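The top view shows the pointer at about (294,242) and the only green cap at (311,155). The other caps are red (261,172) and (301,206), black (321,184), and chrome tubes (281,148) and (271,200). The blue and purple look-alikes stand off the carousel at (217,289), (262,281) and (182,195). Next I'll check this in one close crop.

```bash
python3 - <<'E'
from h import *
im=cv2.imread("pics/top0.png")[115:260,225:360]
cv2.imwrite("pics/crop.png",cv2.resize(im,None,fx=4,fy=4,interpolation=cv2.INTER_CUBIC))
c=robot.get_calibration("top")
for n,u,v,z in[("ptr",294,242,.016),("green",311,153,.138),("centre",290.5,185,.03),("mill",146,168,.17),("timer",174,240,.046),("seed",184,145,.13),("herb",419,261,.1),("purple",262,281,.1),("blue",217,289,.1)]:print(n,ray(c,u,v,z).round(3))
E
```

```text
ptr [0.427 0.048 0.016]
green [0.653 0.006 0.138]
centre [0.59  0.059 0.03 ]
mill [0.6   0.433 0.17 ]
timer [0.427 0.383 0.046]
seed [0.676 0.348 0.13 ]
herb [ 0.372 -0.279  0.1  ]
purple [0.316 0.133 0.1  ]
blue [0.295 0.251 0.1  ]
```

View pics/crop.png

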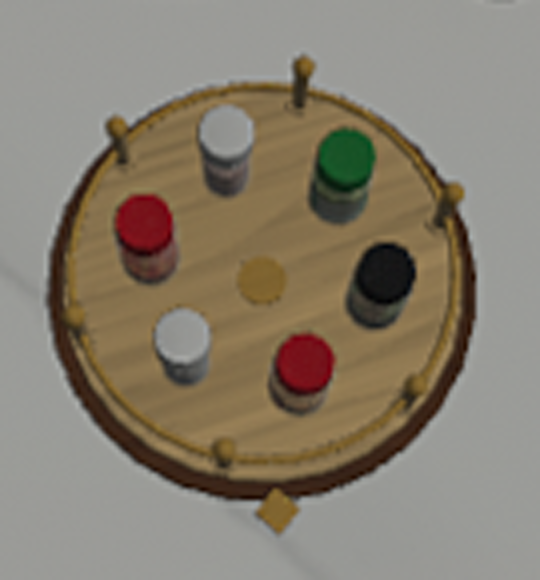

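The crop confirms it: the green cap is the bottle at crop (345,157), at the far right of the carousel. The six post balls are clear, and the pointer diamond is at crop (278,511).

```bash
python3 - <<'E'
from h import *
c=robot.get_calibration("top")
g=lambda u,v,z:ray(c,u/4+225-.375,v/4+115-.375,z)[:2]
B=np.array([g(*p,.110) for p in[(303,66),(453,192),(415,384),(225,450),(76,318),(117,125)]])
o=B.mean(0);print("axis",o,"r",np.linalg.norm(B-o,axis=1).round(4),"hub",g(262,280,.032))
ang=lambda p:np.degrees(np.arctan2(*(p-o)[::-1])).round(1)
print("posts",B.round(3).tolist(),[ang(p) for p in B])
p=g(278,511,.016);G=g(345,157,.138)
print("ptr",p,ang(p),np.linalg.norm(p-o),"green",G,ang(G),np.linalg.norm(G-o))
E
```

```text
axis [0.59095678 0.05932991] r [0.1356 0.1351 0.1338 0.1361 0.1344 0.1357] hub [0.59071679 0.05991991]
posts [[0.724, 0.034], [0.635, -0.068], [0.503, -0.041], [0.457, 0.085], [0.546, 0.186], [0.681, 0.161]] [np.float64(-11.0), np.float64(-71.0), np.float64(-131.3), np.float64(169.1), np.float64(109.6), np.float64(48.5)]
ptr [0.42557421 0.04747657] -175.9 0.16580680698934638 green [0.65064967 0.00672925] -41.4 0.0795617393888972
```

The measurements agree with the given sizes: ball radius about 135 mm, pointer 165.8 mm and bottle about 80 mm from the axis. The green bottle is at −41° and must go to −176°, which is 135° clockwise. I'll push the post at −131° from its counter-clockwise side, staying on the near and left side. First I'll travel there at height with the fingers closing.

carry_out:
  increments:
    - [255,[38,-23,0],0]
    - [255,[38,-23,0],0]
    - [255,[38,-23,0],0]
    - [255,[38,-23,0],0]
    - [255,[38,-23,0],0]
    - [255,[38,-23,0],0]
    - [255,[38,-23,0],0]
    - [255,[38,-23,0],0]

```text
time: 0.9
tool_pos: [0.4283, -0.2064, 0.2191]
ee_rot: [-3.141, 0.0, 0.425]
wrist_force: [0.6, -1.4, 0.7]
width: 0.0332
finger_force: 0.0
```

carry_out:
  increments:
    - [255,[38,-23,0],0]
    - [255,[38,-23,0],0]
    - [255,[38,-23,0],0]
    - [255,[38,-23,0],0]
    - [255,[0,0,0],-8.5]
    - [255,[0,0,0],-8.5]
    - [255,[0,0,0],-8.5]
    - [255,[0,0,0],-8.5]

```text
time: 1.7
tool_pos: [0.5282, -0.0613, 0.2187]
ee_rot: [-3.14, 0.001, 1.025]
wrist_force: [-0.0, -0.0, 0.6]
width: 0.0005
finger_force: 0.0
```

carry_out:
  increments:
    - [255,[0,0,0],-8.5]
    - [255,[0,0,0],-8.5]
    - [255,[0,0,0],-8.5]
    - [255,[0,0,0],-8.5]
    - [255,[0,0,0],-8.5]
    - [255,[0,0,0],-8.5]
    - [255,[0,0,0],-8.5]
    - [255,[0,0,0],-8.5]

```text
time: 2.5
tool_pos: [0.5281, -0.0616, 0.2188]
ee_rot: [-3.141, -0.001, 2.211]
wrist_force: [-0.0, 0.3, 0.3]
width: 0.0007
finger_force: 0.0
```

carry_out:
  increments:
    - [255,[0,0,0],-8.5]
    - [255,[0,0,0],-8.5]
    - [255,[0,0,0],-8.5]
    - [255,[0,0,0],0]
    - [255,[0,0,0],0]

```text
time: 3.0
tool_pos: [0.5282, -0.0617, 0.219]
ee_rot: [-3.141, -0.001, 2.647]
wrist_force: [-0.6, -0.3, -0.2]
width: 0.0003
finger_force: 0.0
```

carry_out:
  increments:
    - [255,[0,0,20],0]
    - [255,[0,0,20],0]
    - [255,[0,0,19],0]
    - [255,[0,0,0],0]

```text
time: 3.4
tool_pos: [0.5264, -0.0613, 0.1571]
ee_rot: [-3.14, -0.006, 2.648]
wrist_force: [0.3, 0.2, -0.4]
width: 0.0003
finger_force: 0.0
```

```bash
python3 - <<'E'
from h import *
a=robot.snapshot("side")[150:290,200:380];b=robot.snapshot("wrist")
a=cv2.resize(a,(540,420),interpolation=cv2.INTER_CUBIC)
cv2.imwrite("pics/s1.png",cv2.resize(np.hstack([a,b]),(800,306)))
E
```

```text
(no output)
```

View pics/s1.png

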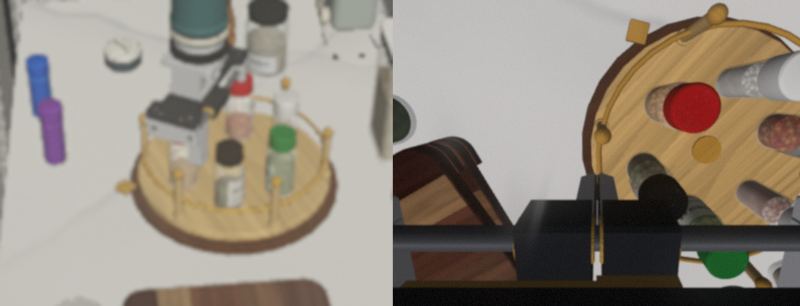

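The fingertips are over the rim just behind the post (ball at about (602,130) in the right half of the picture). The black-capped bottle is inboard and clear. Now I'll descend and make contact.

carry_out:
  increments:
    - [255,[0,0,16],0]
    - [255,[0,0,16],0]
    - [255,[0,0,16],0]
    - [255,[0,0,14],0]
    - [255,[0,0,0],0]

```text
time: 4.0
tool_pos: [0.5276, -0.0616, 0.0972]
ee_rot: [-3.141, -0.003, 2.65]
wrist_force: [0.4, 0.0, -0.9]
width: 0.0008
finger_force: 0.0
```

carry_out:
  increments:
    - [255,[3,0,0],1.3]
    - [255,[3,0,0],1.3]
    - [255,[3,0,0],1.3]
    - [255,[3,0,0],1.3]
    - [255,[3,0,0],1.3]
    - [255,[3,0,0],1.3]

```text
time: 4.6
tool_pos: [0.5131, -0.0524, 0.0988]
ee_rot: [3.141, 0.001, 2.512]
wrist_force: [1.0, -1.2, -0.1]
width: 0.0002
finger_force: 0.5
```

Light contact at about 1.5 N. I'll now push round the arc with equal steps.

carry_out:
  increments:
    - [255,[3.6,0,0],1.5]
    - [255,[4.8,0,0],2]
    - [255,[5.9,0,0],2.5]
    - [255,[5.9,0,0],2.5]
    - [255,[5.9,0,0],2.5]
    - [255,[5.9,0,0],2.5]
    - [255,[5.9,0,0],2.5]
    - [255,[5.9,0,0],2.5]

```text
time: 5.4
tool_pos: [0.4815, -0.0223, 0.0987]
ee_rot: [-3.141, 0.001, 2.188]
wrist_force: [-0.2, -1.5, 0.5]
width: 0.0008
finger_force: 0.6
```

carry_out:
  increments:
    - [255,[5.9,0,0],2.5]
    - [255,[5.9,0,0],2.5]
    - [255,[5.9,0,0],2.5]
    - [255,[5.9,0,0],2.5]
    - [255,[5.9,0,0],2.5]
    - [255,[5.9,0,0],2.5]
    - [255,[5.9,0,0],2.5]
    - [255,[5.9,0,0],2.5]

```text
time: 6.2
tool_pos: [0.4601, 0.0197, 0.0985]
ee_rot: [-3.141, 0.001, 1.839]
wrist_force: [-0.3, -0.9, -0.1]
width: 0.0005
finger_force: 0.6
```

carry_out:
  increments:
    - [255,[5.9,0,0],2.5]
    - [255,[5.9,0,0],2.5]
    - [255,[5.9,0,0],2.5]
    - [255,[5.9,0,0],2.5]
    - [255,[5.9,0,0],2.5]
    - [255,[5.9,0,0],2.5]
    - [255,[5.9,0,0],2.5]
    - [255,[5.9,0,0],2.5]

```text
time: 7.0
tool_pos: [0.4544, 0.0664, 0.0984]
ee_rot: [-3.141, 0.001, 1.49]
wrist_force: [0.1, -1.5, 0.5]
width: 0.0007
finger_force: 0.6
```

```bash
cat >> h.py <<'E'
def green():
    o=np.array([.5908,.0595])
    for n in("top","side"):
        c=robot.get_calibration(n);im=robot.snapshot(n);h=cv2.cvtColor(im,cv2.COLOR_BGR2HSV)
        m=cv2.inRange(h,(50,140,40),(80,255,255))
        pr=proj(c,[o[0],o[1],.13]);yy,xx=np.nonzero(m);k=np.hypot(xx-pr[0],yy-pr[1])<75
        if k.sum()<8: print(n,"none");continue
        u,v=xx[k].mean(),yy[k].mean();p=ray(c,u,v,.134)[:2]-o
        print(n,k.sum(),u.round(1),v.round(1),"ang",np.degrees(np.arctan2(p[1],p[0])).round(1),"r",np.hypot(*p).round(4))
E
python3 -c "from h import *;green()"
```

```text
top 140 321.8 181.5 ang -99.9 r 0.0829
side none
```

The green bottle is at −99.9° and tracking as planned, with 76° to go.

carry_out:
  increments:
    - [255,[5.9,0,0],2.5]
    - [255,[5.9,0,0],2.5]
    - [255,[5.9,0,0],2.5]
    - [255,[5.9,0,0],2.5]
    - [255,[5.9,0,0],2.5]
    - [255,[5.9,0,0],2.5]
    - [255,[5.9,0,0],2.5]
    - [255,[5.9,0,0],2.5]

```text
time: 7.9
tool_pos: [0.4651, 0.112, 0.0983]
ee_rot: [-3.141, 0.001, 1.142]
wrist_force: [-1.3, -1.2, 1.1]
width: 0.0003
finger_force: 0.6
```

carry_out:
  increments:
    - [255,[5.9,0,0],2.5]
    - [255,[5.9,0,0],2.5]
    - [255,[5.9,0,0],2.5]
    - [255,[5.9,0,0],2.5]
    - [255,[5.9,0,0],2.5]
    - [255,[5.9,0,0],2.5]
    - [255,[5.9,0,0],2.5]
    - [255,[5.9,0,0],2.5]

```text
time: 8.7
tool_pos: [0.4907, 0.1514, 0.0982]
ee_rot: [-3.14, 0.002, 0.793]
wrist_force: [-1.5, 0.1, 0.5]
width: 0.0003
finger_force: 0.7
```

carry_out:
  increments:
    - [255,[5.9,0,0],2.5]
    - [255,[5.9,0,0],2.5]
    - [255,[5.9,0,0],2.5]
    - [255,[5.9,0,0],2.5]
    - [255,[5.9,0,0],2.5]
    - [255,[4.7,0,0],2]
    - [255,[4.7,0,0],2]
    - [255,[3.5,0,0],1.5]

```text
time: 9.5
tool_pos: [0.5244, 0.1774, 0.0981]
ee_rot: [-3.141, 0.001, 0.48]
wrist_force: [-2.3, 0.7, 0.4]
width: 0.0006
finger_force: 0.6
```

carry_out:
  increments:
    - [255,[3.5,0,0],1.5]
    - [255,[2.4,0,0],1]
    - [255,[2.4,0,0],1]
    - [255,[1.2,0,0],0.5]
    - [255,[1.2,0,0],0.5]
    - [255,[0,0,0],0]
    - [255,[0,0,0],0]

```text
time: 10.2
tool_pos: [0.5347, 0.1819, 0.0986]
ee_rot: [3.141, -0.0, 0.402]
wrist_force: [-0.8, 0.4, 0.1]
width: 0.0003
finger_force: 0.2
```

```bash
python3 -c "from h import *;green()"
```

```text
top 158 299.8 205.8 ang -163.5 r 0.0833
side none
```

12.4° remain, so I'll push on slowly.

carry_out:
  increments:
    - [255,[2.4,0,0],1]
    - [255,[4.7,0,0],2]
    - [255,[4.7,0,0],2]
    - [255,[4.7,0,0],2]
    - [255,[4.7,0,0],2]
    - [255,[3.5,0,0],1.5]
    - [255,[2.4,0,0],1]
    - [255,[1.2,0,0],0.5]

```text
time: 11.1
tool_pos: [0.5616, 0.1907, 0.0985]
ee_rot: [3.142, -0.0, 0.192]
wrist_force: [-1.2, -0.1, -0.2]
width: 0.0004
finger_force: 0.5
```

carry_out:
  increments:
    - [255,[0,0,0],0]
    - [255,[0,0,0],0]
    - [255,[0,0,0],0]

```text
time: 11.4
tool_pos: [0.5615, 0.1907, 0.0986]
ee_rot: [3.141, -0.001, 0.193]
wrist_force: [0.1, 0.2, -0.4]
width: 0.0007
finger_force: 0.0
```

```bash
python3 -c "from h import *;green()"
```

```text
top 155 293.3 207.0 ang -175.4 r 0.0835
side none
```

It's within 0.5° of the pointer. I'll back off, lift, and check.

carry_out:
  increments:
    - [255,[-4,0,0],0]
    - [255,[-6,0,0],0]
    - [255,[-6,0,0],0]
    - [255,[0,0,-20],0]
    - [255,[0,0,-30],0]
    - [255,[0,0,-30],0]
    - [255,[0,0,-30],0]
    - [255,[0,0,0],0]

```text
time: 12.3
tool_pos: [0.5475, 0.1881, 0.2143]
ee_rot: [-3.141, -0.011, 0.193]
wrist_force: [-0.0, 0.8, -0.1]
width: 0.0001
finger_force: 0.0
```

carry_out:
  increments:
    - [255,[-25,0,0],0]
    - [255,[-40,0,0],0]
    - [255,[-40,0,0],0]
    - [255,[-40,0,0],0]
    - [255,[-40,0,0],0]
    - [255,[-20,0,0],0]
    - [255,[0,0,0],0]
    - [255,[0,0,0],0]

```text
time: 13.1
tool_pos: [0.3443, 0.1483, 0.2078]
ee_rot: [3.141, -0.0, 0.193]
wrist_force: [0.5, -0.6, -0.5]
width: 0.0008
finger_force: 0.0
```

```bash
python3 - <<'E'
from h import *
green()
a=robot.snapshot("top")[110:260,225:375];b=robot.snapshot("side")[140:290,200:350]
cv2.imwrite("pics/end.png",cv2.resize(np.hstack([a,b]),(800,400),interpolation=cv2.INTER_CUBIC))
E
```

```text
top 155 293.3 207.0 ang -175.4 r 0.0835
side none
```

View pics/end.png

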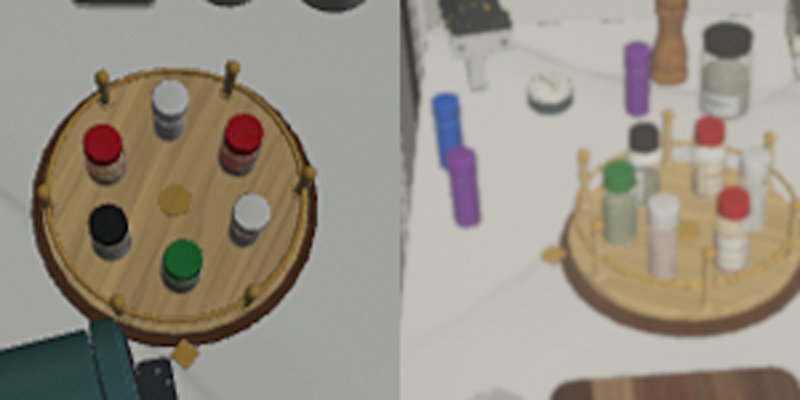

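The green cap (183,260) lies in line with the hub (175,200) and the pointer (185,353). All six bottles are upright and the arm is clear.

```bash
python3 -c "from h import *;print(robot.close_job())"
```

```text
the job is handed in; nothing more can be done
None
```

I turned the carousel about 134° by pushing one post. The green-capped bottle now measures within about 0.5° of the pointer line, with all six bottles upright and the arm clear. I handed the job in at about 13 s of the 48 s allowed; the call gave no verdict back.

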